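# Stack a ring coil on its base plate and hold it up level

### The job

Lay the wound ring coil flat in the middle of the aluminium base plate, then lay the steel clamping disc centred on the coil with its hub up. Then take the base plate by its two long edges and lift it about 12 cm above where it stood with the stack still on it, keeping it level. The program finishes while you are still holding the plate, level and still, in the air; leave the tape roll where it lies.

Things in the scene. Friction and masses are not known exactly. Their poses are not given: they have to be found in the camera images.
- plate_center (a point): Centre of the loose aluminium base plate, half-way up its thickness, 15 mm above the bench. The plate is a flat rectangle, 100 mm along its own x, 68 mm along its own y, 10 mm thick, on four round black feet 10 mm high (underside 10 mm, flat top 20 mm above the bench). About 200 g. Grip it across the 68 mm at mid-length, fingers astride the stack (which tops out 32 mm above the plate).
- coil_center (a point): Centre of the loose wound ring coil (black flat ring with bright copper windings, 56 mm outer diameter, 15 mm high, lying flat on the bench), half-way up, 8 mm above the underside. z is along the ring's axis.
- hub_center (a point): Centre of the hub of the loose steel clamping disc. The disc is 50 mm in diameter and 5 mm thick with a flat underside; a round hub 22 mm in diameter stands up from its middle to 17 mm above the underside. This point is on the axis, 11 mm above the underside. z is up along the hub. Mass about 90 g.
- tape_center (a point): Centre of the loose roll of amber tape (ring 60 mm in diameter, 19 mm high, lying flat), a bystander not to be moved.
- base_plate: The same base plate; this origin is on its axis at the foot level, 15 mm under plate_center.
- ring_coil: The same ring coil; this origin is at the centre of its underside.
- clamp_disc: The same clamping disc; this origin is at the centre of its underside.
Not all that is in view belongs to the job. Of the things like the clamp_disc, leave any that is brown; of the rest the larger one is meant. What is shaped like the ring_coil but brown is not meant.

How it is judged (in metres and radians):
On the way, in this order (a step that is already met when the one before it is completed fails the run):
1. the coil lies flat and let go in the middle of the plate, which still stands on the bench (horizontal distance between ring_coil and base_plate below 0.009 m and z of ring_coil in the frame of base_plate between 0.017 and 0.023 m and angle between the z axis of ring_coil and the z axis of base_plate, either way round below 0.12 rad and height (world z) of base_plate below 0.005 m and contact force between the fingers and ring_coil below 0.05 N), for 0.2 s.
2. the clamping disc lies on the coil, centred, hub up and let go, the plate still on the bench (horizontal distance between ring_coil and base_plate below 0.009 m and horizontal distance between clamp_disc and ring_coil below 0.009 m and z of clamp_disc in the frame of base_plate between 0.032 and 0.04 m and angle between clamp_disc's own z axis and vertical below 0.12 rad and height (world z) of base_plate below 0.005 m and contact force between the fingers and clamp_disc below 0.05 N), for 0.2 s.
At the end, for the whole second after the job is handed in: Held by the fingers over the clear front of the bench (x under 0.60, y under 0.28), feet 80 to 250 mm up, within 0.12 rad of level, at rest; coil flat on the plate, disc hub up on the coil, each within 12 mm of the centre below it (9 when laid), neither touched; tape moved under 20 mm (height (world z) of base_plate between 0.08 and 0.25 m and world x of base_plate below 0.6 m and world y of base_plate below 0.28 m and angle between base_plate's own z axis and vertical below 0.12 rad and linear speed of base_plate below 0.02 m/s and angular speed of base_plate below 0.15 rad/s and contact force between the fingers and base_plate above 1 N and contact force between the fingers and ring_coil below 0.1 N and contact force between the fingers and clamp_disc below 0.1 N and horizontal distance between ring_coil and base_plate below 0.012 m and z of ring_coil in the frame of base_plate between 0.017 and 0.023 m and horizontal distance between clamp_disc and ring_coil below 0.012 m and z of clamp_disc in the frame of base_plate between 0.032 and 0.04 m and angle between the z axis of clamp_disc and the z axis of base_plate, either way round below 0.12 rad and angle between clamp_disc's own z axis and vertical below 0.3 rad); the arm keeps its last pose, push and grip.
It fails at once if the plate is tipped while it is off the bench (height (world z) of base_plate above 0.02 m and angle between base_plate's own z axis and vertical above 0.3 rad).
It fails at once if the tape roll is moved (distance of tape_center from where it was at the start of the episode above 0.02 m).
It also fails if it takes over 66 s, if anything falls off the work surface, if the arm or the gripper's body presses on something with over 40 N, if the wrist force passes 120 N, or if a joint passes its speed limit or range.

### The arm

A 6-joint arm with a two-finger parallel gripper is mounted at the origin on a cart in front of the work surface, level with it; the furniture and walls round the work are solid. World frame = base frame: x ahead of the robot, y to its left, z up, the work surface at z = 0. Lengths are in m, angles in degrees, forces in N, time in s.
With the tool pointing down it reaches from about 0.375 to 0.9 m from the base axis. Payload 3.1 kg.
Tool frame: the origin (TCP) lies on the centre line of the jaws, within the pads' length; the fingertips stand 17 mm ahead of it and the grasp point (between the pads) lies 2 mm behind it; y points along the fingers, x is the direction in which the jaws open and shut, and the axes are right-handed (so a half turn about y gives the same grasp; the last joint's range is limited). The gripper opens to 87 mm and grips with 3 to 60 N. Pads are 19 mm wide; open, the fingers measure 117 mm over their backs; the gripper's body (75 mm by 190 mm) begins 51 mm behind the grasp point.
Start: joints at [-10.227, 30.224, 82.088, -0, 67.689, -10.227], TCP at [0.625, 0, 0.24] pointing down, gripper open.
Joint ranges: [-176.69, 176.69], [-43.24, 126.21], [12.49, 139.97], [-82, 262], [0, 151.66], [-163.58, 163.58]. Speed limits (degrees/s): [159.86, 159.86, 180, 180, 180, 180].

### API

Orientations are given as a 3x3 rotation matrix whose columns are the frame's x, y, z axes.
In Python, from rig import read_state, capture, camera_info, hand_in, trace, tip_of gives the robot as it stands.
- The arm moves only by the tool jog_arm, never from a script. Its argument "steps" is a list of rows, each an object with "fingers": the opening in per cent of the stroke, from 0 (shut) to 100 (fully open); "delta_pos": the shift along the world's x, y, z in mm, a list of three; "turn": the turn about the world's z in degrees. A call has 1 to 20 rows; each row is the pose to reach, as a shift and turn from the pose commanded when the call began; what a row does not reach only later rows make up. A row lasts 1/12 s, in which the tool goes at most 41.7 mm and 7.16 degrees, less where a joint would pass 70% of its speed; a pose out of reach is approached as far as the arm can. A call with a gripper value outside its range is refused whole. The fingers move at their own pace and stop on an object; the grip force is fixed at half the most. Time passes only in rows, so rows that repeat a pose let the fingers close. It gives the time, the measured TCP pose, the force and the opening at its end, in the units of the state.
- read_state(): the state, without advancing time (a new reading comes with each control period).
- capture(name): name is "scene" or "side" or "wrist"; returns the picture (480x640x3 uint8, red, green, blue); there is no depth.
- camera_info(name): a dict with "fov_y" (degrees; the focal length in pixels is half the picture's height over the tangent of half this angle, whatever the lens; pixels are square), "cx", "cy" (the principal point, pixels), "view" (4x4, takes a point from world to camera coordinates); the wrist camera has in their place "tool_from_camera" (4x4, takes a point from camera to tool coordinates, whose origin is the TCP and whose axes are the tool frame's). Camera axes: x right, y down, z forward; pixel columns grow to the right and rows downward; lengths in m; the calibration is good to about 2 mm. A picture is of the moment at which its call begins: read the wrist's pose just before it. camera_info takes no time and is no camera call.
- hand_in(): hands the job in, once; it reports no verdict.
Trained networks look in the newest picture that a camera, given by its name, has taken for a name from the list of things; names that differ only in an ending like _2 or _b are one class to them, and where a whole thing is asked for, a point or a joint stands for the part that bears it (a point fixed in the world has none). Each returns a list of dicts, best first, with "confidence" (0 to 1); they miss things now and then, are a little off and sometimes report something else, mostly with a low value. They report only what shows in the picture. A call takes as long as a camera call. They do not tell look-alikes from the thing itself.
- trace(target, camera): "mask" (480x640 bool, what is visible of it).
- tip_of(target, camera): "position" ([x, y, z] in m, in world coordinates, good to about 4 mm: a listed point, or the origin of a listed thing).
The state is a dict: "time_s": time; "joint_positions": joint angles; "qvel": joint speeds; "tau": joint torques, N m; "position": TCP position; "tcp_rot": TCP orientation; "force": force on the tool from outside, world axes, zero at the start; "moment": the same for the moment, N m; "opening": opening from 0.0 (shut) to 1.0 (fully open).
Only numpy, scipy, OpenCV 4.12 (cv2) and the standard library are available. Lean on these libraries where they do the work, as an engineer would, in place of code of your own. Each camera call takes 0.05 s, during which the arm holds its last target.

## Working session

There is one attempt and no reset: what is moved stays moved. The work goes in short steps, Python scripts to look and compute and a tool call to move; the robot and the scene stay as the last step left them, time stands still between calls to the robot, and variables do not carry over. Pictures are saved under pics/ and viewed, and the job is handed in when it is done.

Besides the shell and the picture viewer there is one more tool, called after "Request:" as name(argument=value, ...), one argument or row to a line, values as JSON. jog_arm: Moves the arm, as the interface text tells. Its arguments: {"type":"object","properties":{"steps":{"type":"array","items":{"type":"object","properties":{"fingers":{"type":"number"},"delta_pos":{"type":"array","items":{"type":"number"}},"turn":{"type":"number"}}}}},"required":["steps"]}

```bash
mkdir -p pics
cat > h.py <<'E'
from rig import *
import numpy as np, cv2
def save(im,n): cv2.imwrite('pics/'+n+'.png',cv2.cvtColor(im,cv2.COLOR_RGB2BGR))
def K(i):
    f=240/np.tan(np.radians(i['fov_y'])/2); return f,i['cx'],i['cy']
def campose(name,st=None):
    i=camera_info(name)
    if 'view' in i: return i,np.linalg.inv(np.array(i['view']))
    T=np.eye(4);T[:3,:3]=np.array(st['tcp_rot']);T[:3,3]=st['position']
    return i,T@np.array(i['tool_from_camera'])
def px2w(name,u,v,z,st=None):
    i,T=campose(name,st);f,cx,cy=K(i)
    d=T[:3,:3]@np.array([(u-cx)/f,(v-cy)/f,1]);o=T[:3,3]
    return o+d*(z-o[2])/d[2]
def w2px(name,p,st=None):
    i,T=campose(name,st);f,cx,cy=K(i)
    c=np.linalg.inv(T)@np.append(p,1);return np.array([f*c[0]/c[2]+cx,f*c[1]/c[2]+cy])
E
python3 - <<'E'
from h import *
st=read_state();print(st['time_s'],st['position'],st['tcp_rot'],st['opening'])
for n in('scene','side','wrist'):
    save(capture(n),n+'0');print(n,camera_info(n))
for n in('scene','side'):
  for t in('plate_center','coil_center','hub_center','tape_center'):
    print(n,t,[(np.round(r['position'],3).tolist(),round(r['confidence'],2)) for r in tip_of(t,n)])
print(read_state()['time_s'])
E
```

```text
0.0 [6.24309777e-01 1.53526613e-04 2.38564820e-01] [[ 9.99997700e-01 -2.14455221e-03  1.17917898e-05]
 [-1.09724415e-05  3.82071694e-04  9.99999927e-01]
 [-2.14455656e-03 -9.99997627e-01  3.82047285e-04]] 0.9987405385511441
scene {'fov_y': 48.94468139232933, 'cx': 316.561618155652, 'cy': 238.93555551242332, 'view': array([[ 0.5948459 , -0.8037757 ,  0.0101475 , -0.38046782],
       [-0.37799226, -0.29083512, -0.87894072,  0.20928225],
       [ 0.70942244,  0.5189986 , -0.47682307,  0.66899551],
       [ 0.        ,  0.        ,  0.        ,  1.        ]])}
side {'fov_y': 54.578709857283705, 'cx': 323.01988354039327, 'cy': 234.83824651502738, 'view': array([[-0.97592938, -0.21802965,  0.00499113,  0.51818711],
       [-0.0972627 ,  0.41464873, -0.9047687 ,  0.13381736],
       [ 0.19519684, -0.88347581, -0.42587403,  0.69936243],
       [ 0.        ,  0.        ,  0.        ,  1.        ]])}
wrist {'fov_y': 62.07690991616473, 'cx': 320.3758983232741, 'cy': 236.8323810794574, 'tool_from_camera': array([[ 9.99999639e-01,  7.65851162e-04, -3.68353465e-04,
        -1.59695483e-03],
      
[... 170 characters left out ...]
 [ 0.00000000e+00,  0.00000000e+00,  0.00000000e+00,
         1.00000000e+00]])}
scene plate_center [([0.444, 0.11, 0.015], 0.63)]
scene coil_center [([0.464, -0.039, 0.009], 0.94), ([0.402, -0.15, 0.006], 0.58)]
scene hub_center [([0.487, -0.242, 0.004], 0.91), ([0.481, -0.331, 0.012], 0.8), ([0.524, -0.157, 0.01], 0.68)]
scene tape_center [([0.677, -0.23, 0.008], 0.98)]
side plate_center [([0.443, 0.105, 0.012], 0.61)]
side coil_center [([0.406, -0.151, 0.011], 0.96), ([0.461, -0.04, 0.008], 0.6), ([0.444, 0.108, 0.013], 0.21)]
side hub_center [([0.493, -0.24, 0.009], 0.63), ([0.526, -0.16, 0.009], 0.61), ([0.48, -0.328, 0.012], 0.56)]
side tape_center [([0.676, -0.232, 0.012], 0.69)]
0.55
```

View pics/scene0.png

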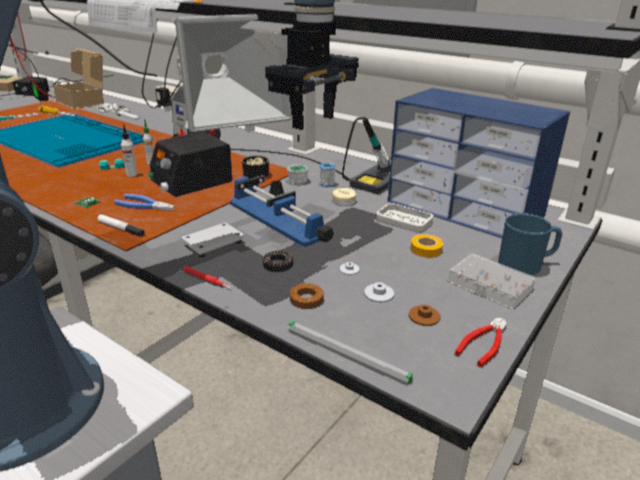

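View pics/side0.png

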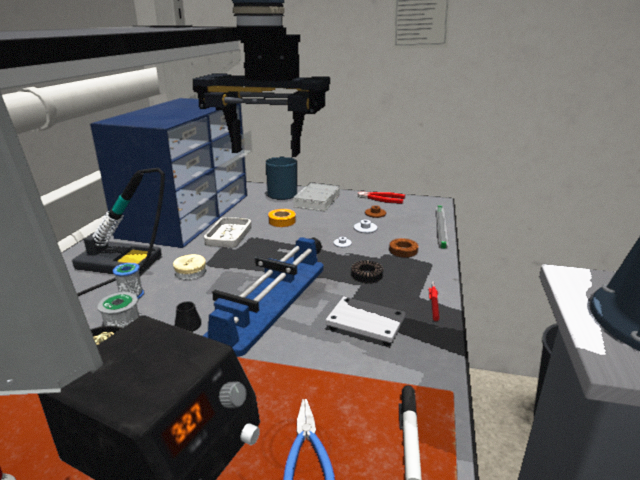

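View pics/wrist0.png

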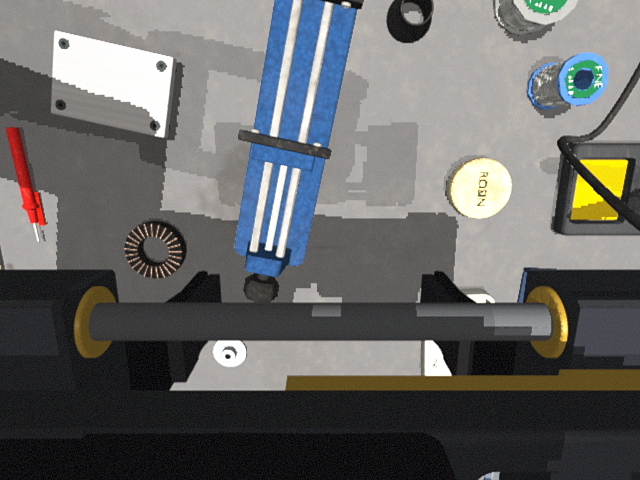

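Candidates:
- **Coils (scene):** black/copper at (278,261) and brown at (307,295). The black one is meant.
- **Discs (scene):** small silver at (349,268), larger silver at (379,292) and brown at (424,315). The larger silver one is meant.
- **Other:** the plate is at (212,238) and the tape at (427,245).

I'll confirm these in a crop and measure them.

Run:
```python
from h import *
im=cv2.imread('pics/scene0.png')[225:335,170:450]
cv2.imwrite('pics/crop0.png',cv2.resize(im,None,fx=2.8,fy=2.8,interpolation=cv2.INTER_CUBIC))
st=read_state()
for n,t,z in(('wrist','base_plate',.02),('wrist','ring_coil',.0075),('scene','base_plate',.02),('scene','ring_coil',.008),('side','ring_coil',.008),('scene','clamp_disc',.006),('side','clamp_disc',.006)):
  for r in trace(t,n):
    m=r['mask'].astype(np.uint8)
    if m.sum()<20: continue
    c,_=cv2.findContours(m,0,2);c=max(c,key=cv2.contourArea)[:,0]
    w=np.array([px2w(n,u,v,z,st)[:2] for u,v in c])
    R=cv2.minAreaRect((w*1000).astype(np.float32))
    print(n,t,round(r['confidence'],2),c.mean(0).round(),np.round(R[0],1),np.round(R[1],1),round(R[2],1))
```

```text
wrist base_plate 0.56 [115.  82.] [444.  107.3] [ 68.4 103.2] 78.1
wrist ring_coil 0.72 [155. 249.] [460.6 -43.1] [63.  56.8] 28.8
scene base_plate 0.57 [213. 238.] [437.9  98.6] [ 95.8 111.8] 77.2
scene ring_coil 0.96 [309. 295.] [ 405.9 -152. ] [72.6 55.4] 37.4
scene ring_coil 0.76 [278. 262.] [462.3 -39.9] [76.  52.3] 38.9
side ring_coil 0.86 [368. 273.] [460.6 -42.7] [56.  82.9] 5.4
side ring_coil 0.8 [405. 247.] [ 402.7 -154.9] [55.1 82. ] 5.2
scene clamp_disc 0.93 [423. 314.] [ 479.2 -329.9] [56.5 47.1] 25.0
scene clamp_disc 0.66 [378. 292.] [ 490.  -242.1] [52.1 54.4] 81.7
scene clamp_disc 0.54 [350. 268.] [ 523.6 -159. ] [41.7 32.7] 34.3
side clamp_disc 0.73 [364. 226.] [ 491.8 -241.3] [48.6 63.5] 13.2
side clamp_disc 0.7 [375. 211.] [ 477.3 -333.2] [71.3 48.1] 75.9
side clamp_disc 0.55 [368. 270.] [460.2 -48.1] [55.8 79.8] 9.4
```

View pics/crop0.png

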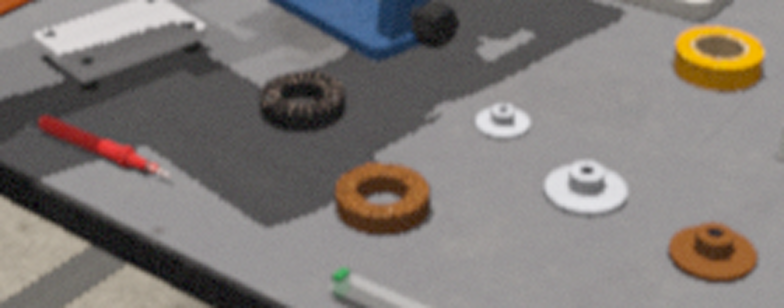

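The crop confirms both picks: black/copper coil at crop (302,100) and larger silver disc at crop (586,187). Next I'll move over the coil, jaws turned to the plate's short axis (about +78°).

Run:
```python
from h import *
st=read_state()
for u,v in((235,245),(262,288),(262,140),(275,10),(240,132)):
    print(u,v,[px2w('wrist',u,v,z,st).round(3).tolist() for z in(0,.04,.06)])
```

```text
235 245 [[0.538, -0.041, 0.0], [0.546, -0.03, 0.04], [0.551, -0.024, 0.06]]
262 288 [[0.563, -0.087, 0.0], [0.569, -0.071, 0.04], [0.572, -0.063, 0.06]]
262 140 [[0.568, 0.062, 0.0], [0.574, 0.062, 0.04], [0.577, 0.062, 0.06]]
275 10 [[0.584, 0.172, 0.0], [0.588, 0.161, 0.04], [0.59, 0.155, 0.06]]
240 132 [[0.548, 0.069, 0.0], [0.556, 0.069, 0.04], [0.56, 0.069, 0.06]]
```

Request:
jog_arm(
  steps=[
    {"delta_pos":[-163,-42,-60],"turn":78,"fingers":100},
    {"delta_pos":[-163,-42,-60],"turn":78,"fingers":100},
    {"delta_pos":[-163,-42,-60],"turn":78,"fingers":100},
    {"delta_pos":[-163,-42,-60],"turn":78,"fingers":100},
    {"delta_pos":[-163,-42,-60],"turn":78,"fingers":100},
    {"delta_pos":[-163,-42,-60],"turn":78,"fingers":100},
    {"delta_pos":[-163,-42,-60],"turn":78,"fingers":100},
    {"delta_pos":[-163,-42,-60],"turn":78,"fingers":100},
    {"delta_pos":[-163,-42,-60],"turn":78,"fingers":100},
    {"delta_pos":[-163,-42,-60],"turn":78,"fingers":100},
    {"delta_pos":[-163,-42,-60],"turn":78,"fingers":100},
    {"delta_pos":[-163,-42,-60],"turn":78,"fingers":100},
    {"delta_pos":[-163,-42,-60],"turn":78,"fingers":100},
    {"delta_pos":[-163,-42,-60],"turn":78,"fingers":100},
    {"delta_pos":[-163,-42,-60],"turn":78,"fingers":100},
  ],
)

```text
time_s: 2.15
position: [0.4621, -0.042, 0.1796]
tcp_rot: [[0.209, 0.0, -0.978], [0.978, -0.0, 0.209], [-0.0, -1.0, -0.0]]
force: [0.5, 0.8, 0.5]
opening: 1.002
```

Run:
```python
from h import *
st=read_state();print(st['time_s'],np.round(st['position'],4),np.round(st['tcp_rot'],3),np.round(st['joint_positions'],1))
save(capture('wrist'),'w1')
print([(np.round(r['position'],4).tolist(),round(r['confidence'],2)) for r in tip_of('coil_center','wrist')])
for r in trace('ring_coil','wrist'):
    m=r['mask'].astype(np.uint8)
    c,_=cv2.findContours(m,0,2);c=max(c,key=cv2.contourArea)[:,0]
    for z in (0.0,.0075,.015):
      w=np.array([px2w('wrist',u,v,z,st)[:2] for u,v in c])
      print(r['confidence'],c.mean(0),cv2.fitEllipse((w*1000).astype(np.float32)))
```

```text
2.15 [ 0.4621 -0.042   0.1796] [[ 0.209  0.    -0.978]
 [ 0.978 -0.     0.209]
 [-0.    -1.    -0.   ]] [-19.   23.4 108.3  -0.   48.3 -96.9]
[([0.4665, -0.047, 0.0077], 0.6), ([0.4013, -0.156, 0.0072], 0.59)]
0.93 [319.31428571 216.74285714] ((462.1417236328125, -42.857337951660156), (57.47451400756836, 59.3816032409668), 84.83149719238281)
0.93 [319.31428571 216.74285714] ((460.5716857910156, -42.52678298950195), (56.150142669677734, 58.01329040527344), 84.83147430419922)
0.93 [319.31428571 216.74285714] ((459.0016174316406, -42.19622802734375), (54.82577896118164, 56.644981384277344), 84.83145141601562)
0.72 [169.51818182 178.42727273] ((403.36236572265625, -156.52297973632812), (57.75450897216797, 61.22262191772461), 2.480611562728882)
0.72 [169.51818182 178.42727273] ((403.146728515625, -153.57327270507812), (56.42368698120117, 59.8118896484375), 2.480578660964966)
0.72 [169.51818182 178.42727273] ((402.9311218261719, -150.62355041503906), (55.092872619628906, 58.401153564453125), 2.4805970191955566)
```

View pics/w1.png

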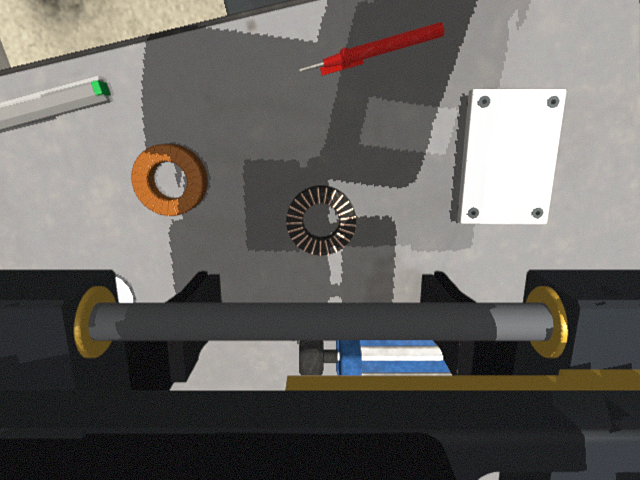

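Run:
```python
from h import *
st=read_state()
P=[px2w('wrist',u,v,.02,st)[:2]*1000 for u,v in((471,90),(566,90),(547,223),(463,223))]
# left edge seen is top-face left? print edges
P=np.array(P);print(P.round(1),P.mean(0))
for i in range(4):
    d=P[(i+1)%4]-P[i];print(np.linalg.norm(d).round(1),np.degrees(np.arctan2(d[1],d[0])).round(1))
```

```text
[[386.3  84.1]
 [400.6 151.2]
 [496.8 131. ]
 [483.1  66.6]] [441.6797354  108.22728229]
68.6 78.0
98.3 -11.9
65.8 -102.0
98.4 169.7
```

Request:
jog_arm(
  steps=[
    {"delta_pos":[-2,0,-40],"fingers":100},
    {"delta_pos":[-2,0,-80],"fingers":100},
    {"delta_pos":[-2,0,-115],"fingers":100},
    {"delta_pos":[-2,0,-140],"fingers":100},
    {"delta_pos":[-2,0,-155],"fingers":100},
    {"delta_pos":[-2,0,-160],"fingers":100},
    {"delta_pos":[-2,0,-160],"fingers":100},
  ],
)

```text
$.steps[0]: bad value
```

Request:
jog_arm(
  steps=[
    {"delta_pos":[0,0,0],"fingers":50},
    {"delta_pos":[0,0,0],"fingers":50},
    {"delta_pos":[0,0,0],"fingers":50},
    {"delta_pos":[0,0,0],"fingers":50},
    {"delta_pos":[0,0,0],"fingers":50},
    {"delta_pos":[0,0,0],"fingers":50},
    {"delta_pos":[0,0,0],"fingers":50},
    {"delta_pos":[0,0,0],"fingers":50},
  ],
)

```text
$.steps[0]: bad value
```

The plate measures about (0.443, 0.108), short axis at 78°. Both jog calls were refused because every row needs "turn", so I'll resend with it.

Request:
jog_arm(
  steps=[
    {"delta_pos":[-2,0,-40],"turn":0,"fingers":100},
    {"delta_pos":[-2,0,-80],"turn":0,"fingers":100},
    {"delta_pos":[-2,0,-115],"turn":0,"fingers":100},
    {"delta_pos":[-2,0,-140],"turn":0,"fingers":100},
    {"delta_pos":[-2,0,-155],"turn":0,"fingers":100},
    {"delta_pos":[-2,0,-160],"turn":0,"fingers":100},
    {"delta_pos":[-2,0,-160],"turn":0,"fingers":100},
  ],
)

```text
time_s: 2.88
position: [0.4593, -0.0418, 0.0187]
tcp_rot: [[0.208, -0.002, -0.978], [0.978, 0.001, 0.208], [0.0, -1.0, 0.003]]
force: [-0.3, -1.1, 0.0]
opening: 0.998
```

Request:
jog_arm(
  steps=[
    {"delta_pos":[0,0,0],"turn":0,"fingers":50},
    {"delta_pos":[0,0,0],"turn":0,"fingers":50},
    {"delta_pos":[0,0,0],"turn":0,"fingers":50},
    {"delta_pos":[0,0,0],"turn":0,"fingers":50},
    {"delta_pos":[0,0,0],"turn":0,"fingers":50},
    {"delta_pos":[0,0,0],"turn":0,"fingers":50},
    {"delta_pos":[0,0,0],"turn":0,"fingers":50},
    {"delta_pos":[0,0,0],"turn":0,"fingers":50},
  ],
)

```text
time_s: 3.55
position: [0.4602, -0.042, 0.0199]
tcp_rot: [[0.208, 0.001, -0.978], [0.978, -0.0, 0.208], [0.0, -1.0, -0.001]]
force: [-0.1, 1.8, 4.5]
opening: 0.619
```

Request:
jog_arm(
  steps=[
    {"delta_pos":[0,0,0],"turn":0,"fingers":40},
    {"delta_pos":[0,0,0],"turn":0,"fingers":40},
    {"delta_pos":[0,0,15],"turn":0,"fingers":40},
    {"delta_pos":[0,0,40],"turn":0,"fingers":40},
    {"delta_pos":[0,0,60],"turn":0,"fingers":40},
    {"delta_pos":[0,0,60],"turn":0,"fingers":40},
    {"delta_pos":[0,0,60],"turn":0,"fingers":40},
  ],
)

```text
time_s: 4.13
position: [0.4604, -0.0422, 0.0801]
tcp_rot: [[0.208, 0.002, -0.978], [0.978, -0.001, 0.208], [-0.0, -1.0, -0.002]]
force: [-0.6, -0.0, -0.6]
opening: 0.617
```

Run:
```python
from h import *
st=read_state();print(st['time_s'],np.round(st['position'],4),st['opening'],np.round(st['force'],1))
save(capture('wrist'),'w2');s=capture('side')
save(cv2.resize(s[130:330,270:470],None,fx=3,fy=3),'s2')
```

```text
4.1333 [ 0.4604 -0.0422  0.0801] 0.6171399328591654 [-0.6 -0.  -0.6]
```

View pics/w2.png

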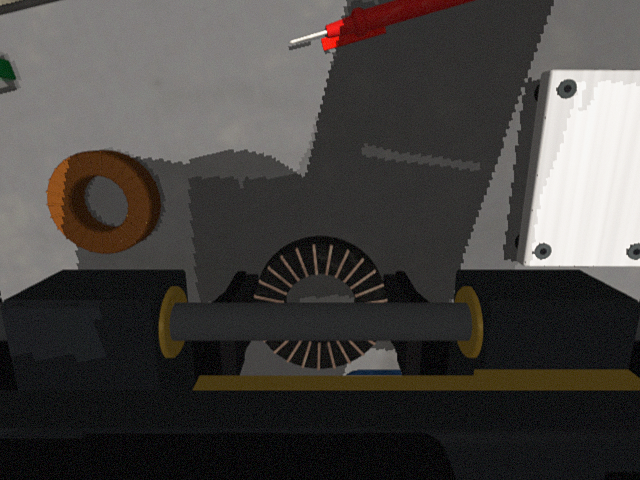

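View pics/s2.png

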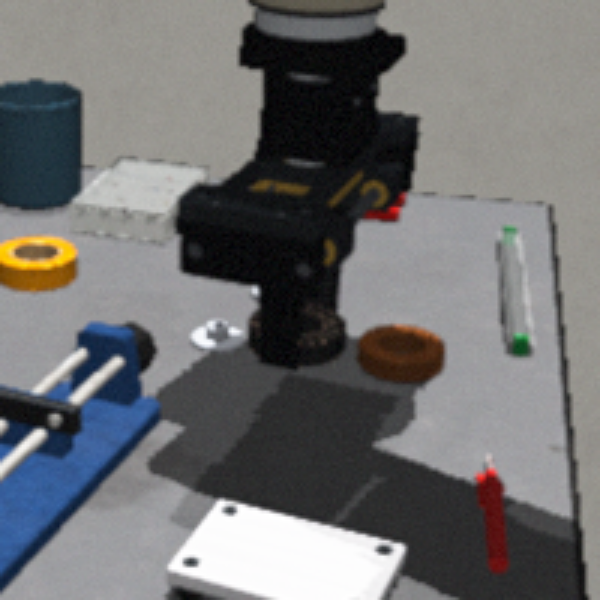

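Run:
```python
from h import *
st=read_state()
a=px2w('wrist',320,237,.075,st);b=px2w('wrist',320,369,.075,st);print(a,b,(a+b)/2,np.linalg.norm(a-b))
```

```text
[ 0.42911213 -0.03674192  0.075     ] [ 0.48561251 -0.0487307   0.075     ] [ 0.45736232 -0.04273631  0.075     ] 0.05775832226065179
```

Request:
jog_arm(
  steps=[
    {"delta_pos":[-5,35,0],"turn":0,"fingers":40},
    {"delta_pos":[-9,75,0],"turn":0,"fingers":40},
    {"delta_pos":[-13,112,0],"turn":0,"fingers":40},
    {"delta_pos":[-16,140,0],"turn":0,"fingers":40},
    {"delta_pos":[-17,150,0],"turn":0,"fingers":40},
    {"delta_pos":[-17,150,0],"turn":0,"fingers":40},
    {"delta_pos":[-17,150,0],"turn":0,"fingers":40},
  ],
)

```text
time_s: 4.82
position: [0.4427, 0.108, 0.0788]
tcp_rot: [[0.206, -0.001, -0.979], [0.979, -0.0, 0.206], [-0.001, -1.0, 0.001]]
force: [-0.7, 1.0, -0.2]
opening: 0.621
```

Run:
```python
from h import *
st=read_state();print(st['time_s'],np.round(st['position'],4),st['opening'])
save(capture('wrist'),'w3')
```

```text
4.8167 [0.4427 0.108  0.0788] 0.6213998810949533
```

View pics/w3.png

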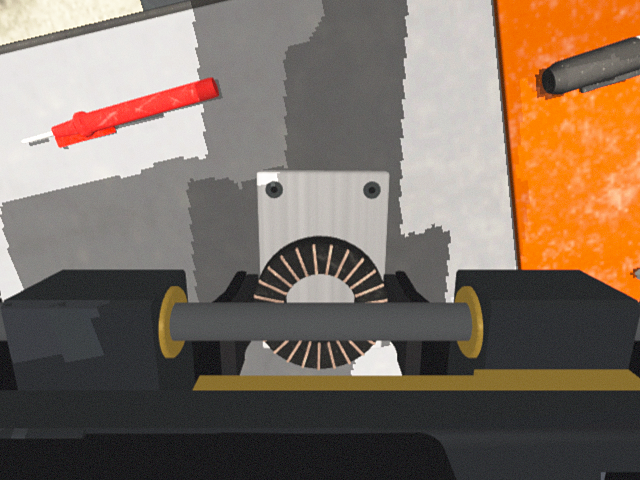

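Run:
```python
from h import *
st=read_state()
a=px2w('wrist',258,172,.02,st);b=px2w('wrist',388,172,.02,st);R=np.array(st['tcp_rot'])
print(a,b,np.linalg.norm(a-b),(a+b)/2-R[:,2]*.05)
for uv in((320,237),(320,369)): print(px2w('wrist',*uv,.075,st))
```

```text
[0.38664342 0.08561496 0.02      ] [0.40035382 0.15036286 0.02      ] 0.06618357607190267 [0.44240629 0.10759476 0.01996636]
[0.41279776 0.11244788 0.075     ]
[0.46933369 0.10045715 0.075     ]
```

Request:
jog_arm(
  steps=[
    {"delta_pos":[1,1,-20],"turn":0,"fingers":40},
    {"delta_pos":[1,1,-32],"turn":0,"fingers":40},
    {"delta_pos":[1,1,-38],"turn":0,"fingers":40},
    {"delta_pos":[1,1,-40],"turn":0,"fingers":40},
    {"delta_pos":[1,1,-40],"turn":0,"fingers":40},
    {"delta_pos":[1,1,-40],"turn":0,"fingers":40},
  ],
)

```text
time_s: 5.37
position: [0.4441, 0.1076, 0.0399]
tcp_rot: [[0.21, -0.0, -0.978], [0.978, -0.0, 0.21], [-0.0, -1.0, 0.0]]
force: [-1.5, -2.2, 2.6]
opening: 0.624
```

Request:
jog_arm(
  steps=[
    {"delta_pos":[0,0,0],"turn":0,"fingers":80},
    {"delta_pos":[0,0,0],"turn":0,"fingers":80},
    {"delta_pos":[0,0,0],"turn":0,"fingers":80},
    {"delta_pos":[0,0,0],"turn":0,"fingers":80},
    {"delta_pos":[0,0,0],"turn":0,"fingers":80},
    {"delta_pos":[0,0,10],"turn":0,"fingers":80},
    {"delta_pos":[0,0,40],"turn":0,"fingers":80},
    {"delta_pos":[0,0,80],"turn":0,"fingers":80},
    {"delta_pos":[0,0,120],"turn":0,"fingers":80},
    {"delta_pos":[0,0,140],"turn":0,"fingers":80},
    {"delta_pos":[0,0,140],"turn":0,"fingers":80},
    {"delta_pos":[0,0,140],"turn":0,"fingers":80},
  ],
)

```text
time_s: 6.37
position: [0.4446, 0.1092, 0.1807]
tcp_rot: [[0.208, 0.003, -0.978], [0.978, 0.0, 0.208], [0.001, -1.0, -0.003]]
force: [-0.0, -1.0, -0.4]
opening: 0.805
```

```bash
cat > meas.py <<'E'
from h import *
def ell(t,z,st):
  for r in trace(t,'wrist'):
    c,_=cv2.findContours(r['mask'].astype(np.uint8),0,2);c=max(c,key=cv2.contourArea)[:,0]
    if len(c)<6: continue
    w=np.array([px2w('wrist',u,v,z,st)[:2] for u,v in c])*1000
    w=w.astype(np.float32);e=cv2.fitEllipse(w);q=cv2.minAreaRect(w)
    print(t,round(r['confidence'],2),c.mean(0).round(),'ell',np.round(e[0],1),np.round(e[1],1),'rect',np.round(q[0],1),np.round(q[1],1),round(q[2],1))
E
python3 - <<'E'
from meas import *
st=read_state();print(st['time_s'],np.round(st['position'],4),st['opening'])
save(capture('wrist'),'w4')
ell('ring_coil',.035,st);ell('base_plate',.02,st)
E
```

```text
6.3667 [0.4446 0.1092 0.1807] 0.8049027720505043
ring_coil 0.98 [ 21. 238.] ell [ 404.3 -115.4] [28.7 52.6] rect [ 406.5 -116.1] [29.8 55.2] 66.6
ring_coil 0.91 [320. 227.] ell [442.8 106.8] [54.5 55.8] rect [442.5 107.1] [54.9 55.4] 78.1
base_plate 0.87 [311. 213.] ell [441.7 107.3] [ 77.7 125.6] rect [441.1 107.8] [ 68.4 101. ] 77.8
```

View pics/w4.png

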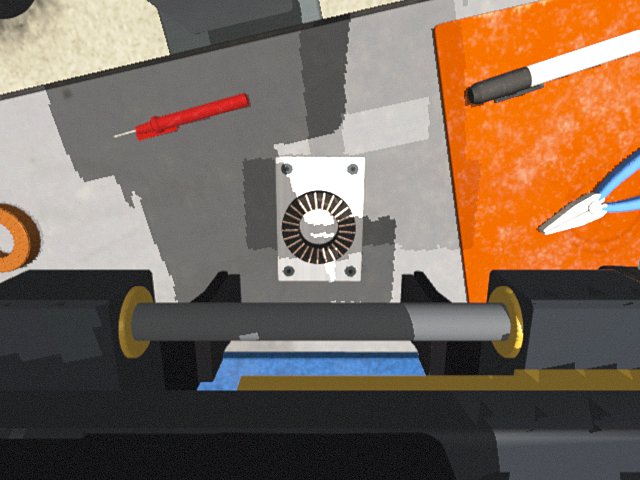

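The coil lies flat on the plate, about 1 mm off centre: coil at (320,227), plate at (320,218). Next, the disc.

Request:
jog_arm(
  steps=[
    {"delta_pos":[5,-40,0],"turn":0,"fingers":50},
    {"delta_pos":[10,-80,0],"turn":0,"fingers":50},
    {"delta_pos":[16,-120,0],"turn":0,"fingers":50},
    {"delta_pos":[21,-160,0],"turn":0,"fingers":50},
    {"delta_pos":[26,-200,0],"turn":0,"fingers":50},
    {"delta_pos":[32,-240,0],"turn":0,"fingers":50},
    {"delta_pos":[37,-280,0],"turn":0,"fingers":50},
    {"delta_pos":[42,-320,0],"turn":0,"fingers":50},
    {"delta_pos":[46,-350,0],"turn":0,"fingers":50},
    {"delta_pos":[46,-350,0],"turn":0,"fingers":50},
    {"delta_pos":[46,-350,0],"turn":0,"fingers":50},
    {"delta_pos":[46,-350,0],"turn":0,"fingers":50},
    {"delta_pos":[46,-350,0],"turn":0,"fingers":50},
  ],
)

```text
time_s: 7.6
position: [0.4889, -0.239, 0.1783]
tcp_rot: [[0.207, -0.003, -0.978], [0.978, 0.003, 0.207], [0.002, -1.0, 0.003]]
force: [0.3, -0.4, 0.2]
opening: 0.498
```

Run:
```python
from meas import *
st=read_state();print(st['time_s'],np.round(st['position'],4),st['opening'],np.round(st['joint_positions'],0))
save(capture('wrist'),'w5')
ell('clamp_disc',.005,st)
print([(np.round(r['position'],4).tolist(),round(r['confidence'],2)) for r in tip_of('hub_center','wrist')])
```

```text
7.6 [ 0.4889 -0.239   0.1783] 0.4975675490467207 [ -38.   29.   97.    0.   54. -116.]
clamp_disc 0.97 [426. 242.] ell [ 524.2 -157.3] [34.2 34.6] rect [ 524.1 -157.5] [34.6 34.2] 34.5
clamp_disc 0.96 [320. 223.] ell [ 489.7 -240. ] [48.6 50. ] rect [ 489.8 -240. ] [48.8 50.2] 46.0
clamp_disc 0.93 [214. 232.] ell [ 478.7 -329.5] [48.1 49.2] rect [ 478.4 -329.3] [48.6 49.5] 26.7
[([0.4916, -0.239, 0.0124], 0.94), ([0.5288, -0.1565, 0.0073], 0.79), ([0.4765, -0.3297, 0.0086], 0.65)]
```

View pics/w5.png

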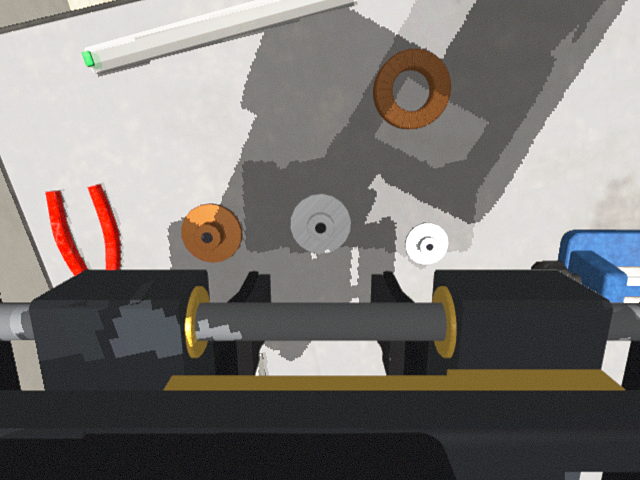

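The larger silver disc is at (320,223), 50 mm across, centred at (0.490, -0.240). It lies between the brown one at (214,232) and the small one at (426,242). I'll grip it by the hub.

Request:
jog_arm(
  steps=[
    {"delta_pos":[0,1,-40],"turn":0,"fingers":50},
    {"delta_pos":[0,1,-80],"turn":0,"fingers":50},
    {"delta_pos":[0,1,-115],"turn":0,"fingers":50},
    {"delta_pos":[0,1,-138],"turn":0,"fingers":50},
    {"delta_pos":[0,1,-150],"turn":0,"fingers":50},
    {"delta_pos":[0,1,-156],"turn":0,"fingers":50},
    {"delta_pos":[0,1,-156],"turn":0,"fingers":50},
    {"delta_pos":[0,1,-156],"turn":0,"fingers":50},
  ],
)

```text
time_s: 8.42
position: [0.4908, -0.2401, 0.0245]
tcp_rot: [[0.207, 0.002, -0.978], [0.978, -0.001, 0.207], [-0.001, -1.0, -0.002]]
force: [-0.2, -0.4, 0.8]
opening: 0.495
```

Request:
jog_arm(
  steps=[
    {"delta_pos":[0,0,0],"turn":0,"fingers":5},
    {"delta_pos":[0,0,0],"turn":0,"fingers":5},
    {"delta_pos":[0,0,0],"turn":0,"fingers":5},
    {"delta_pos":[0,0,0],"turn":0,"fingers":5},
    {"delta_pos":[0,0,0],"turn":0,"fingers":5},
    {"delta_pos":[0,0,0],"turn":0,"fingers":5},
    {"delta_pos":[0,0,0],"turn":0,"fingers":5},
    {"delta_pos":[0,0,0],"turn":0,"fingers":5},
    {"delta_pos":[0,0,15],"turn":0,"fingers":5},
    {"delta_pos":[0,0,45],"turn":0,"fingers":5},
    {"delta_pos":[0,0,80],"turn":0,"fingers":5},
    {"delta_pos":[0,0,100],"turn":0,"fingers":5},
    {"delta_pos":[0,0,100],"turn":0,"fingers":5},
    {"delta_pos":[0,0,100],"turn":0,"fingers":5},
  ],
)

```text
time_s: 9.58
position: [0.4903, -0.2403, 0.1242]
tcp_rot: [[0.208, 0.002, -0.978], [0.978, -0.001, 0.208], [-0.001, -1.0, -0.002]]
force: [0.8, -0.6, -0.5]
opening: 0.24
```

Run:
```python
from meas import *
st=read_state();print(st['time_s'],np.round(st['position'],4),st['opening'],np.round(st['force'],1))
save(capture('wrist'),'w6');s=capture('side')
save(cv2.resize(s[100:250,270:470],None,fx=3,fy=3),'s6')
```

```text
9.5833 [ 0.4903 -0.2403  0.1242] 0.2404794903175238 [ 0.8 -0.6 -0.5]
```

View pics/w6.png

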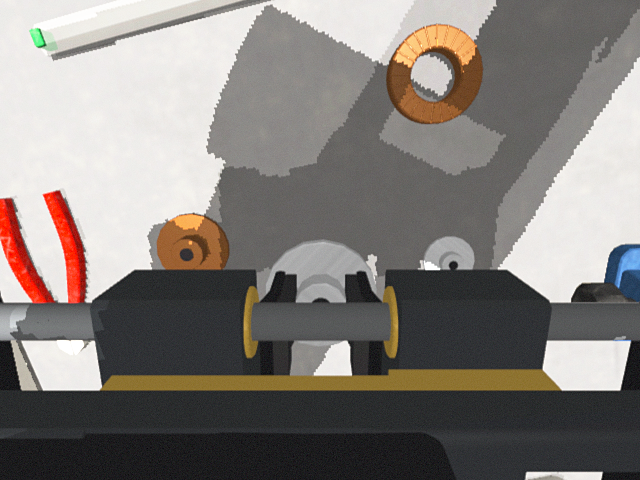

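View pics/s6.png

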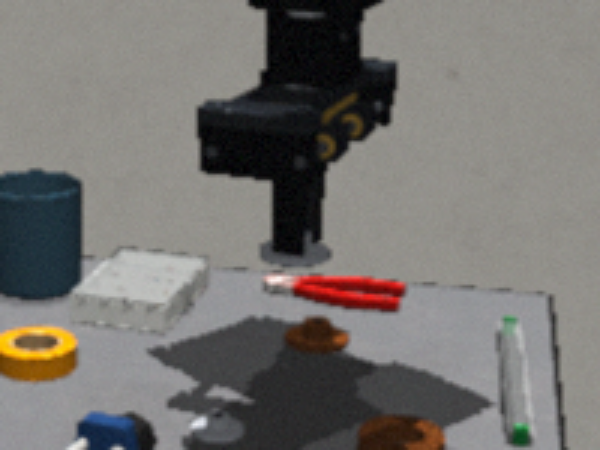

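Run:
```python
from h import *
st=read_state();R=np.array(st['tcp_rot'])
a=px2w('wrist',320,241,.105,st);print(a,a-R[:,2]*.025, st['position'])
```

```text
[ 0.46375782 -0.2352399   0.105     ] [ 0.48821116 -0.24043897  0.10493594] [ 0.48899871 -0.23930417  0.12232279]
```

Request:
jog_arm(
  steps=[
    {"delta_pos":[-3,25,0],"turn":0,"fingers":5},
    {"delta_pos":[-8,60,0],"turn":0,"fingers":5},
    {"delta_pos":[-13,100,0],"turn":0,"fingers":5},
    {"delta_pos":[-19,140,0],"turn":0,"fingers":5},
    {"delta_pos":[-24,180,0],"turn":0,"fingers":5},
    {"delta_pos":[-30,220,0],"turn":0,"fingers":5},
    {"delta_pos":[-35,260,0],"turn":0,"fingers":5},
    {"delta_pos":[-40,295,0],"turn":0,"fingers":5},
    {"delta_pos":[-44,325,0],"turn":0,"fingers":5},
    {"delta_pos":[-47,342,0],"turn":0,"fingers":5},
    {"delta_pos":[-47,347,0],"turn":0,"fingers":5},
    {"delta_pos":[-47,347,0],"turn":0,"fingers":5},
    {"delta_pos":[-47,347,0],"turn":0,"fingers":5},
    {"delta_pos":[-47,347,0],"turn":0,"fingers":5},
  ],
)

```text
time_s: 10.85
position: [0.4432, 0.106, 0.123]
tcp_rot: [[0.209, -0.001, -0.978], [0.978, -0.0, 0.209], [-0.0, -1.0, 0.001]]
force: [-0.0, -1.0, -0.8]
opening: 0.243
```

Run:
```python
from meas import *
st=read_state();print(st['time_s'],np.round(st['position'],4),st['opening'],np.round(st['force'],1))
save(capture('wrist'),'w7')
```

```text
10.85 [0.4432 0.106  0.123 ] 0.24271634434782519 [-0.  -1.  -0.8]
```

View pics/w7.png

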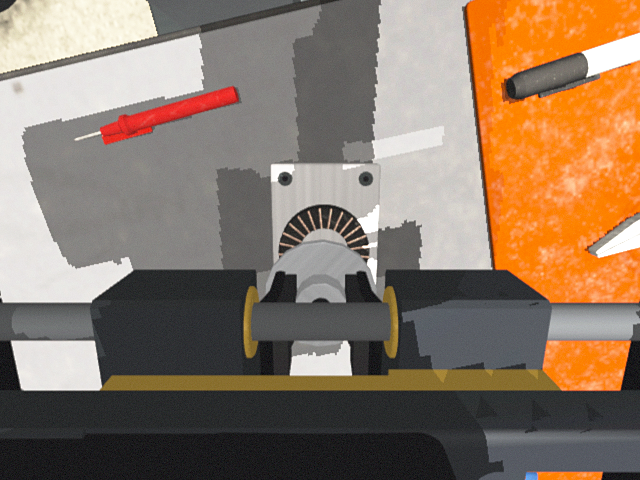

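Run:
```python
from h import *
st=read_state();R=np.array(st['tcp_rot'])
a=px2w('wrist',325,205,.034,st);print(a-R[:,2]*.028)
a=px2w('wrist',320,241,.104,st);print(a-R[:,2]*.025)
```

```text
[0.44319998 0.10746599 0.03398932]
[0.4430516  0.10457603 0.10399046]
```

Request:
jog_arm(
  steps=[
    {"delta_pos":[0,2,-30],"turn":0,"fingers":5},
    {"delta_pos":[0,2,-50],"turn":0,"fingers":5},
    {"delta_pos":[0,2,-59],"turn":0,"fingers":5},
    {"delta_pos":[0,2,-63],"turn":0,"fingers":5},
    {"delta_pos":[0,2,-65],"turn":0,"fingers":5},
    {"delta_pos":[0,2,-65],"turn":0,"fingers":5},
    {"delta_pos":[0,2,-65],"turn":0,"fingers":5},
  ],
)

```text
time_s: 11.48
position: [0.4437, 0.1086, 0.0593]
tcp_rot: [[0.209, 0.002, -0.978], [0.978, -0.0, 0.209], [0.0, -1.0, -0.002]]
force: [-0.7, -0.5, -0.9]
opening: 0.239
```

Request:
jog_arm(
  steps=[
    {"delta_pos":[0,0,0],"turn":0,"fingers":45},
    {"delta_pos":[0,0,0],"turn":0,"fingers":45},
    {"delta_pos":[0,0,0],"turn":0,"fingers":45},
    {"delta_pos":[0,0,0],"turn":0,"fingers":45},
    {"delta_pos":[0,0,0],"turn":0,"fingers":45},
    {"delta_pos":[0,0,0],"turn":0,"fingers":45},
    {"delta_pos":[0,0,10],"turn":0,"fingers":45},
    {"delta_pos":[0,0,40],"turn":0,"fingers":60},
    {"delta_pos":[0,0,80],"turn":0,"fingers":100},
    {"delta_pos":[0,0,120],"turn":0,"fingers":100},
    {"delta_pos":[0,0,120],"turn":0,"fingers":100},
    {"delta_pos":[0,0,120],"turn":0,"fingers":100},
    {"delta_pos":[0,0,120],"turn":0,"fingers":100},
  ],
)

```text
time_s: 12.57
position: [0.4424, 0.1091, 0.1785]
tcp_rot: [[0.208, -0.0, -0.978], [0.978, 0.0, 0.208], [-0.0, -1.0, 0.0]]
force: [0.2, 0.2, -0.6]
opening: 0.82
```

Run:
```python
from meas import *
st=read_state();print(st['time_s'],np.round(st['position'],4),np.round(st['tcp_rot'],3).tolist(),st['opening'])
save(capture('wrist'),'w8')
ell('clamp_disc',.04,st);ell('ring_coil',.035,st);ell('base_plate',.02,st)
capture('side');print([(np.round(r['position'],4).tolist(),round(r['confidence'],2)) for r in tip_of('hub_center','side')])
```

```text
12.5667 [0.4424 0.1091 0.1785] [[0.208, -0.0, -0.978], [0.978, 0.0, 0.208], [-0.0, -1.0, 0.0]] 0.8202386429471478
clamp_disc 0.73 [319. 231.] ell [443.1 107.6] [48.2 48.8] rect [443.1 107.4] [48.4 49.2] 76.8
ring_coil 0.87 [316. 227.] ell [443.3 107.1] [53.3 54.7] rect [440.7 105.9] [52.7 55.3] 15.8
ring_coil 0.8 [ 21. 243.] ell [ 404.5 -115.9] [29.3 54. ] rect [ 406.4 -115.9] [29.5 56.6] 66.7
base_plate 0.75 [315. 219.] ell [441.5 108.1] [ 73.9 150.3] rect [441.3 108.1] [ 68.9 101.9] 77.5
[([0.4483, 0.1045, 0.0358], 0.65), ([0.4466, 0.1048, 0.0434], 0.62), ([0.4803, -0.3273, 0.0114], 0.49)]
```

View pics/w8.png

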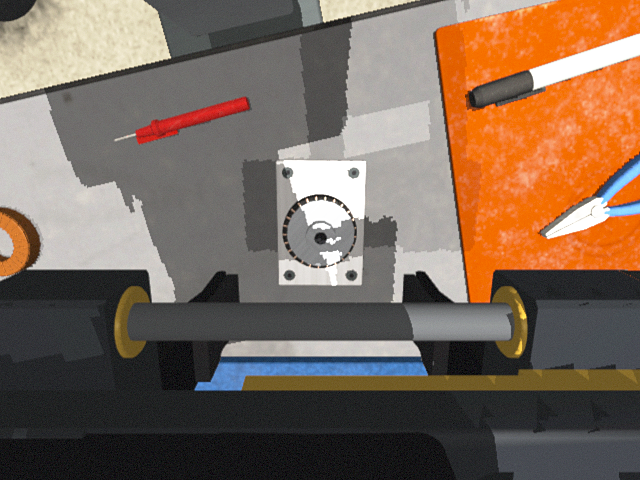

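The stack is centred: disc at (320,232) on the coil, hub up, agreeing with the plate to about 2 mm. Now I'll open fully and descend astride the plate.

Request:
jog_arm(
  steps=[
    {"delta_pos":[-1,-1,-20],"turn":0,"fingers":100},
    {"delta_pos":[-1,-1,-50],"turn":0,"fingers":100},
    {"delta_pos":[-1,-1,-80],"turn":0,"fingers":100},
    {"delta_pos":[-1,-1,-85],"turn":0,"fingers":100},
    {"delta_pos":[-1,-1,-90],"turn":0,"fingers":100},
    {"delta_pos":[-1,-1,-105],"turn":0,"fingers":100},
    {"delta_pos":[-1,-1,-120],"turn":0,"fingers":100},
    {"delta_pos":[-1,-1,-135],"turn":0,"fingers":100},
    {"delta_pos":[-1,-1,-148],"turn":0,"fingers":100},
    {"delta_pos":[-1,-1,-156],"turn":0,"fingers":100},
    {"delta_pos":[-1,-1,-159],"turn":0,"fingers":100},
    {"delta_pos":[-1,-1,-159],"turn":0,"fingers":100},
    {"delta_pos":[-1,-1,-159],"turn":0,"fingers":100},
  ],
)

```text
time_s: 13.95
position: [0.4425, 0.1081, 0.0201]
tcp_rot: [[0.208, 0.001, -0.978], [0.978, -0.0, 0.208], [0.0, -1.0, -0.001]]
force: [-0.7, -0.6, -0.3]
opening: 1.001
```

Run:
```python
from meas import *
st=read_state();print(st['time_s'],np.round(st['position'],4),st['opening'],np.round(st['force'],1))
save(capture('wrist'),'w9')
s=capture('side');save(cv2.resize(s[200:380,270:470],None,fx=3,fy=3),'s9')
```

```text
13.95 [0.4425 0.1081 0.0201] 1.0008670367171069 [-0.7 -0.6 -0.3]
```

View pics/w9.png

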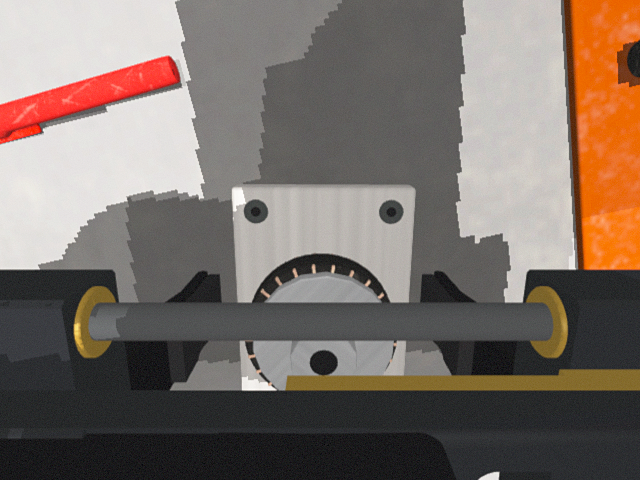

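View pics/s9.png

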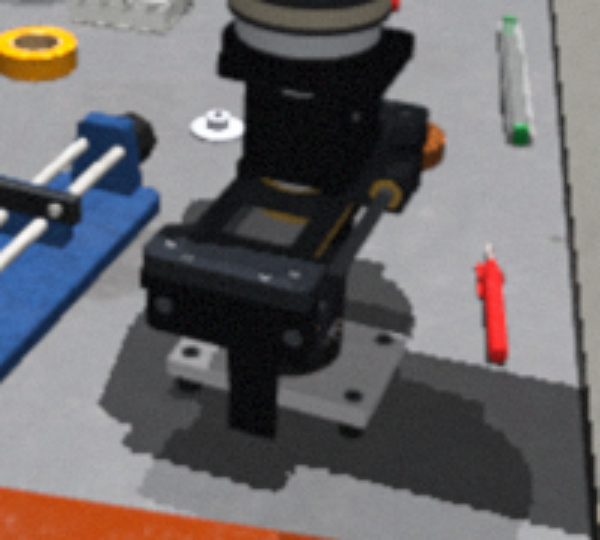

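Fingers are astride the plate at mid-length, with the plate square to the jaws at columns 234–414. Closing.

Request:
jog_arm(
  steps=[
    {"delta_pos":[0,0,0],"turn":0,"fingers":90},
    {"delta_pos":[0,0,0],"turn":0,"fingers":84},
    {"delta_pos":[0,0,0],"turn":0,"fingers":80},
    {"delta_pos":[0,0,0],"turn":0,"fingers":76},
    {"delta_pos":[0,0,0],"turn":0,"fingers":70},
    {"delta_pos":[0,0,0],"turn":0,"fingers":60},
    {"delta_pos":[0,0,0],"turn":0,"fingers":50},
    {"delta_pos":[0,0,0],"turn":0,"fingers":50},
    {"delta_pos":[0,0,0],"turn":0,"fingers":50},
    {"delta_pos":[0,0,0],"turn":0,"fingers":50},
  ],
)

```text
time_s: 14.88
position: [0.4422, 0.1081, 0.0197]
tcp_rot: [[0.208, 0.001, -0.978], [0.978, 0.0, 0.208], [0.0, -1.0, -0.001]]
force: [0.0, 2.9, 4.4]
opening: 0.777
```

Request:
jog_arm(
  steps=[
    {"delta_pos":[0,0,1],"turn":0,"fingers":50},
    {"delta_pos":[0,0,3],"turn":0,"fingers":50},
    {"delta_pos":[0,0,6],"turn":0,"fingers":50},
    {"delta_pos":[0,0,10],"turn":0,"fingers":50},
    {"delta_pos":[0,0,14],"turn":0,"fingers":50},
    {"delta_pos":[0,0,15],"turn":0,"fingers":50},
    {"delta_pos":[0,0,15],"turn":0,"fingers":50},
  ],
)

```text
time_s: 15.47
position: [0.4422, 0.108, 0.035]
tcp_rot: [[0.208, 0.001, -0.978], [0.978, -0.0, 0.208], [0.0, -1.0, -0.001]]
force: [-0.3, -0.3, -3.5]
opening: 0.777
```

Run:
```python
from meas import *
st=read_state();print(st['time_s'],np.round(st['position'],4),st['opening'],np.round(st['force'],1),np.round(st['moment'],2))
save(capture('wrist'),'w10')
s=capture('side');save(cv2.resize(s[200:380,270:470],None,fx=3,fy=3),'s10')
```

```text
15.4667 [0.4422 0.108  0.035 ] 0.7767252320374773 [-0.3 -0.3 -3.5] [ 0.07 -0.   -0.04]
```

View pics/w10.png

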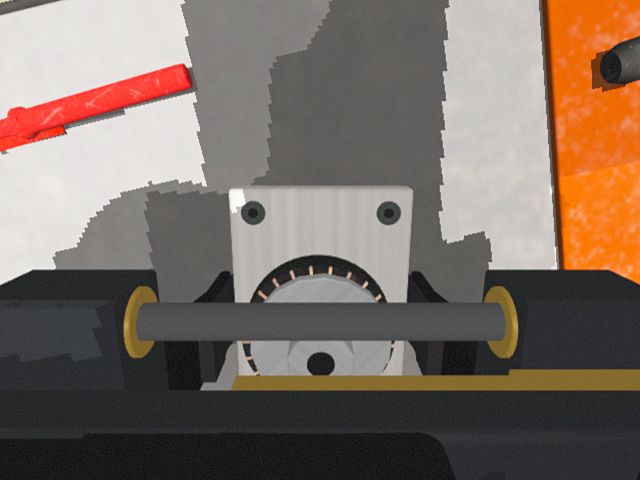

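View pics/s10.png

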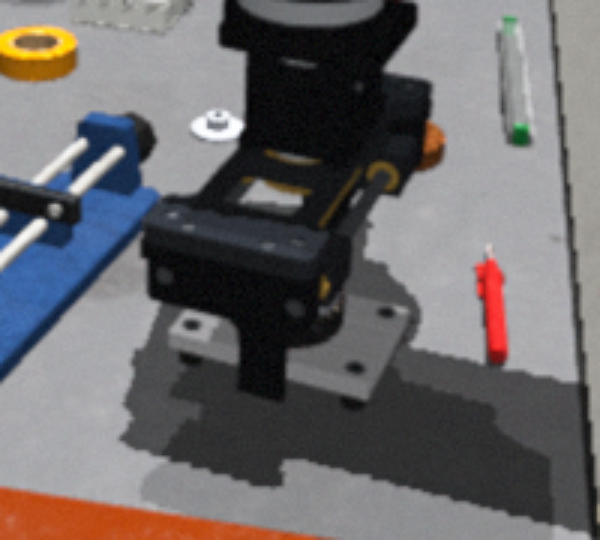

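The plate is lifted 15 mm and level (its edge row in the wrist view is still about 186). I'll continue gently to 120 mm and settle.

Request:
jog_arm(
  steps=[
    {"delta_pos":[0,0,2],"turn":0,"fingers":50},
    {"delta_pos":[0,0,6],"turn":0,"fingers":50},
    {"delta_pos":[0,0,12],"turn":0,"fingers":50},
    {"delta_pos":[0,0,20],"turn":0,"fingers":50},
    {"delta_pos":[0,0,29],"turn":0,"fingers":50},
    {"delta_pos":[0,0,38],"turn":0,"fingers":50},
    {"delta_pos":[0,0,47],"turn":0,"fingers":50},
    {"delta_pos":[0,0,56],"turn":0,"fingers":50},
    {"delta_pos":[0,0,65],"turn":0,"fingers":50},
    {"delta_pos":[0,0,74],"turn":0,"fingers":50},
    {"delta_pos":[0,0,83],"turn":0,"fingers":50},
    {"delta_pos":[0,0,91],"turn":0,"fingers":50},
    {"delta_pos":[0,0,98],"turn":0,"fingers":50},
    {"delta_pos":[0,0,103],"turn":0,"fingers":50},
    {"delta_pos":[0,0,105],"turn":0,"fingers":50},
    {"delta_pos":[0,0,105],"turn":0,"fingers":50},
    {"delta_pos":[0,0,105],"turn":0,"fingers":50},
    {"delta_pos":[0,0,105],"turn":0,"fingers":50},
    {"delta_pos":[0,0,105],"turn":0,"fingers":50},
    {"delta_pos":[0,0,105],"turn":0,"fingers":50},
  ],
)

```text
time_s: 17.23
position: [0.4417, 0.108, 0.1392]
tcp_rot: [[0.208, -0.001, -0.978], [0.978, -0.0, 0.208], [-0.0, -1.0, 0.001]]
force: [-0.1, 0.1, -3.3]
opening: 0.774
```

Run:
```python
from meas import *
st=read_state();print(st['time_s'],np.round(st['position'],4),st['opening'],np.round(st['force'],1),np.round(st['qvel'],2))
save(capture('wrist'),'w11')
s=capture('side');save(cv2.resize(s[140:340,250:450],None,fx=3,fy=3),'s11')
print([(np.round(r['position'],3).tolist(),round(r['confidence'],2)) for t in('base_plate','tape_center') for r in tip_of(t,'side')])
```

```text
17.2333 [0.4417 0.108  0.1392] 0.7739641242601589 [-0.1  0.1 -3.3] [ 0.02 -0.07 -0.02  0.07 -0.02 -0.02]
[([0.676, -0.232, 0.012], 0.79)]
```

View pics/w11.png

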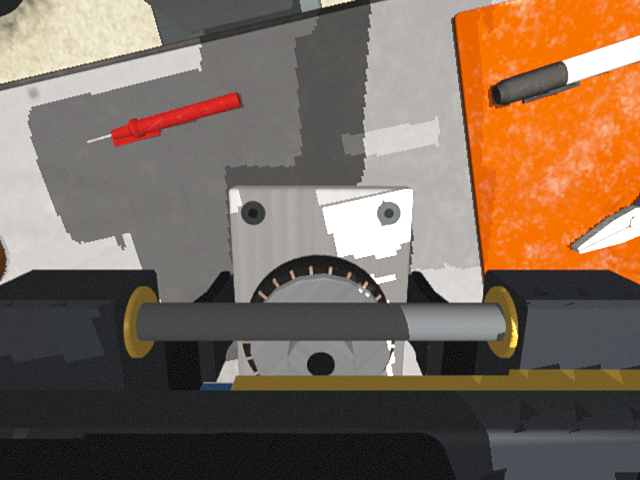

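View pics/s11.png

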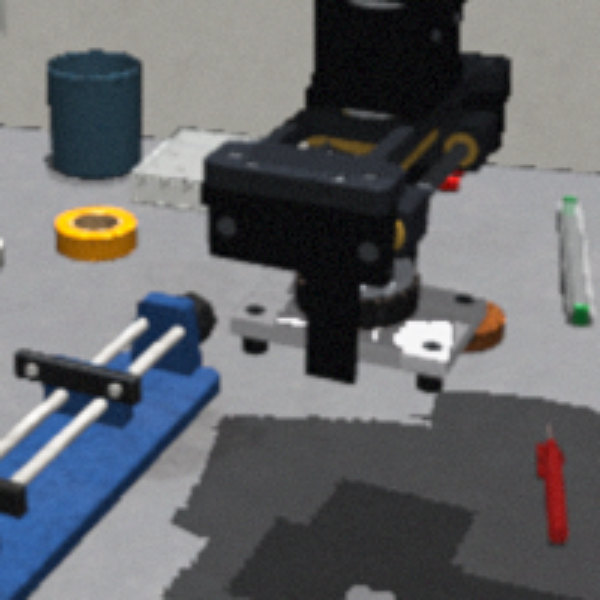

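The plate is held level about 12 cm up. The wrist view is unchanged from the 15 mm lift (plate edge row 186, hub at (320,364)), and the tape hasn't moved. I'll let it settle briefly, then hand in.

Request:
jog_arm(
  steps=[
    {"delta_pos":[0,0,0],"turn":0,"fingers":50},
    {"delta_pos":[0,0,0],"turn":0,"fingers":50},
    {"delta_pos":[0,0,0],"turn":0,"fingers":50},
    {"delta_pos":[0,0,0],"turn":0,"fingers":50},
  ],
)

```text
time_s: 17.77
position: [0.442, 0.108, 0.1396]
tcp_rot: [[0.208, 0.0, -0.978], [0.978, 0.0, 0.208], [0.0, -1.0, -0.0]]
force: [0.4, 0.1, -3.4]
opening: 0.771
```

Run:
```python
from h import *
print(hand_in());st=read_state();print(st['time_s'],st['position'],st['opening'],st['force'])
```

```text
the job is handed in; nothing more can be done
None
the job is handed in; nothing more can be done
```

I laid the black/copper coil on the base plate and the larger silver disc on the coil, hub up. I then gripped the plate across its 68 mm and lifted it 12 cm. The job was handed in at about 17.8 s of the 66 s, with the plate still held; no verdict is reported.

**Last checks**
- **Centring:** with the plate still on the bench, the wrist camera put coil, disc and plate centres within about 2 mm of each other.
- **Hold:** after the lift the tool was level and nearly still. The wrist force was −3.4 N, which fits the weight of the plate and stack.
- **Stack:** the wrist picture after the lift matched the one at 15 mm, so nothing had shifted.
- **Tape:** measured at (0.676, −0.232), unchanged from the start.

**Failed or disagreed**
- The network found no base plate in the last side picture, so I checked height and level from the tool pose and the pictures only.
- The side camera placed the hub about 5 mm from the wrist camera's figure while the plate was on the bench. I trusted the wrist camera.
- The opening read slowly down from 0.777 to 0.771 (about 0.5 mm) while holding; the pictures showed no slip.
- The state could not be read after hand-in.

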